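# Set out the yellow gift set in its display dishes

## Task

Make up the yellow gift set from the loose goods on the counter tiles: lay the yellow soap box flat in the rectangular felt-lined tray, lay the beeswax candle in the long narrow tray, and stand the two yellow-capped lip balms upright, one in each little wooden cup. Leave the blue soap box and the pink jar where they are.

Things in the scene. Friction and masses are not known exactly. Their poses are not given: they have to be found in the camera images.
- soap_yellow: yellow small soap box lying flat on the counter tiles (not the soap boxes in the orange bowl); 58 mm along x, 88 mm along y, 30 mm high, 90 g. Origin: centre of its underside; y is its long side. Grip it across the 58 mm side
- candle: plain yellow beeswax candle stick lying on the tiles; 23 mm thick, 132 mm long along its y axis, 55 g; it does not roll. Origin: centre of its underside. Grip it across x at its middle
- balm_a: lip-balm tube with white body and yellow cap, standing upright on the counter at the start; 17 mm across, 67 mm tall, 12 g; one of two alike. Origin: centre of its foot, z up along the tube. Grip it round the tube
- balm_b: lip-balm tube with white body and yellow cap, standing upright on the counter at the start; 17 mm across, 67 mm tall, 12 g; one of two alike. Origin: centre of its foot, z up along the tube. Grip it round the tube
- soap_tray: rectangular dark-wood tray with a grey felt lining, fixed to the counter: 80 mm along x, 110 mm along y outside, walls 3 mm thick, 10 mm high, floor 3 mm above its underside. Origin: centre of its underside. The soap box lies in it with its long side along the tray's y
- candle_tray: long narrow dark-wood tray with a grey felt lining, fixed to the counter: 45 mm along x, 154 mm along y outside, walls 3 mm thick, 10 mm high, floor 3 mm above its underside. Origin: centre of its underside. The candle lies along its y
- cup_a: small round dark-wood cup, fixed to the counter, one of two alike: 41 mm across outside, 33 mm across inside, 16 mm high with a 5 mm floor. Origin: centre of its underside, z up. Takes one lip balm standing
- cup_b: small round dark-wood cup, fixed to the counter, one of two alike: 41 mm across outside, 33 mm across inside, 16 mm high with a 5 mm floor. Origin: centre of its underside, z up. Takes one lip balm standing
- soap_blue: pale blue soap box of the same size as the yellow one (58 x 88 x 30 mm), lying on the tiles; not part of the set, to be left where it is. Origin: centre of its underside
- jar_pink: pink jar with a black lid, 77 mm across, 84 mm tall, near the front edge; to be left where it is. Origin: centre of its underside
Things that resemble listed ones, but are neither listed nor needed, are in the scene too. Leave any purple or white look-alike of the cup_b alone.

How it is judged:
At the end, for the whole second after the job is handed in: Yellow soap flat on its tray floor (centres within 15 mm, parallel within 0.25 rad); candle level in the long tray (15 mm, 0.2 rad); one lip balm standing on the floor of each cup (12 mm, upright within 0.15 rad); all released and at rest (horizontal distance between soap_yellow and soap_tray below 0.015 m and z of soap_yellow in the frame of soap_tray below 0.007 m and angle between soap_yellow's own z axis and vertical below 0.06 rad and angle between the y axis of soap_yellow and the y axis of soap_tray, either way round below 0.25 rad and horizontal distance between candle and candle_tray below 0.015 m and z of candle in the frame of candle_tray below 0.03 m and angle between candle's own y axis and vertical between 1.52 and 1.62 rad and angle between the y axis of candle and the y axis of candle_tray, either way round below 0.2 rad and ((horizontal distance between balm_a and cup_a below 0.012 m and z of balm_a in the frame of cup_a below 0.01 m and angle between each of balm_a, balm_b's own z axis and vertical below 0.15 rad and horizontal distance between balm_b and cup_b below 0.012 m and z of balm_b in the frame of cup_b below 0.01 m) or (horizontal distance between balm_a and cup_b below 0.012 m and z of balm_a in the frame of cup_b below 0.01 m and angle between each of balm_a, balm_b's own z axis and vertical below 0.15 rad and horizontal distance between balm_b and cup_a below 0.012 m and z of balm_b in the frame of cup_a below 0.01 m)) and linear speed of each of soap_yellow, candle, balm_a, balm_b below 0.02 m/s); the robot touches nothing.
It fails at once if the blue soap box is moved more than 20 mm (distance of soap_blue from where it was at the start of the episode above 0.02 m).
It fails at once if the pink jar is moved more than 20 mm (distance of jar_pink from where it was at the start of the episode above 0.02 m).
It also fails if it takes over 88 s, if anything falls off the work surface, if the arm or the gripper's body presses on something with over 40 N, if the wrist force passes 120 N, or if a joint passes its speed limit or range.

## Robot

A 6-joint arm with a two-finger parallel gripper is mounted at the origin on a cart in front of the work surface, level with it; the furniture and walls round the work are solid. World frame = base frame: x ahead of the robot, y to its left, z up, the work surface at z = 0. Lengths are in m, angles in rad, forces in N, time in s.
With the tool pointing down it reaches from about 0.3 to 0.85 m from the base axis. Payload 5.4 kg.
Tool frame: the origin (TCP) lies between the finger pads; the fingertips stand 17 mm ahead of it and the grasp point (between the pads) lies 2 mm behind it; z points along the fingers, y is the line along which they close (so a half turn about z gives the same grasp; the last joint's range is limited). The gripper opens to 85 mm and grips with 20 to 120 N. Pads are 22 mm wide; open, the fingers measure 114 mm over their backs; the gripper's body (76 mm by 85 mm) begins 54 mm behind the grasp point. The pads swing forward as they close: fully open they stand 13 mm farther back than shut.
Start: joints at [0.947, 0.158, 1.597, -0, 1.386, -0.21], TCP at [0.231, 0.526, 0.248] pointing down, gripper open.
Joint ranges: [-2.91, 2.91], [-0.94, 2.29], [0.18, 2.7], [-1.29, 4.43], [0.17, 2.64], [-3, 3]. Speed limits (rad/s): [2.57, 2.57, 3.14, 3.14, 3.14, 3.14].

## Interface

Orientations are given as a 3x3 rotation matrix whose columns are the frame's x, y, z axes.
In Python, from plant import env, eyes, job_done gives the robot as it stands.
- The arm moves only by the shell command python3 -m handwheel 'ROWS' [FORCE]. ROWS is JSON, a list of rows, each an object with "delta_rot": the turn, a rotation vector about the tool's x, y, z in degrees, a list of three; "dp": the shift along the tool's x, y, z in cm, a list of three; "hand": the opening, from 0 (shut) to 1 (fully open). In form: [{"delta_rot": [wx, wy, wz], "dp": [tx, ty, tz], "hand": hand}, ...]. A call has 1 to 20 rows; each row shifts and turns the commanded pose from where the row before left it, along the tool's axes as they then stand; what a row does not reach is not made up. A row lasts 1/12 s, in which the tool goes at most 41.7 mm and 7.16 degrees, less where a joint would pass 70% of its speed; a pose out of reach is approached as far as the arm can. A call with a gripper value outside its range is refused whole. The fingers move at their own pace and stop on an object; FORCE is the grip in N (left out, the last holds). Time passes only in rows, so rows that do not move let the fingers close. It gives the time, the measured TCP pose, the force, the opening and the grip force at its end, in the units of the state.
- env.sense(): the state, without advancing time (a new reading comes with each control period).
- eyes.camera(name): name is "scene" or "top"; returns (picture, depth): 400x640x3 uint8, red, green, blue; 400x640 float32, m along the optical axis (not along the pixel's ray), 0 where there is no reading.
- eyes.camera_info(name): a dict with "camera_matrix" (3x3 intrinsics, pixels), "R" (3x3) and "t" (3): a world point X has camera coordinates R X + t. Camera axes: x right, y down, z forward; pixel columns grow to the right and rows downward; lengths in m; the calibration is good to about 2 mm. A picture is of the moment at which its call begins. camera_info takes no time and is no camera call.
- job_done(): hands the job in; it is judged then, once.
The state is a dict: "time": time; "joints": joint angles; "qvel": joint speeds; "joint_efforts": joint torques, N m; "tool_pos": TCP position; "orientation": TCP orientation; "contact_force": force on the tool from outside, world axes, zero at the start; "moment": the same for the moment, N m; "finger_gap": finger opening in m; "grip_force": force on a finger pad.
Only numpy, scipy, OpenCV 4.12 (cv2) and the standard library are available. Lean on these libraries where they do the work, as an engineer would, in place of code of your own. Each camera call takes 0.05 s, during which the arm holds its last target. There are 200 camera calls.

## Working session

There is one attempt and no reset: what is moved stays moved. The work goes in short steps, Python scripts to look and compute and a shell command to move; the robot and the scene stay as the last step left them, time stands still between calls to the robot, and variables do not carry over. Pictures are saved under pics/ and viewed, at most 14 in all, crops included, and the job is handed in when it is done.

```bash
ls; mkdir -p pics; python3 - <<'E'
from plant import env, eyes
import cv2,numpy as np
s=env.sense(); print(s['time'],s['tool_pos'],s['orientation'],s['finger_gap'])
for n in ('scene','top'):
    p,d=eyes.camera(n); cv2.imwrite(f'pics/{n}0.png',p[:,:,::-1]); np.savez(f'{n}0.npz',p=p,d=d)
    i=eyes.camera_info(n); print(n,i)
E
```

```text
pics
0.0 [0.23086663 0.52598881 0.24732566] [[-9.15585045e-01  4.02122847e-01 -1.11426004e-03]
 [ 4.02124182e-01  9.15583879e-01 -1.51752586e-03]
 [ 4.09966714e-04 -1.83749489e-03 -9.99998228e-01]] 0.08537022196788963
scene {'camera_matrix': array([[444.25315684,   0.        , 317.83067117],
       [  0.        , 444.25315684, 204.61069887],
       [  0.        ,   0.        ,   1.        ]]), 'R': array([[ 0.72599372, -0.68751754, -0.01589797],
       [-0.44529075, -0.4523427 , -0.7727239 ],
       [ 0.52406991,  0.56807192, -0.63454316]]), 't': array([-0.54267856,  0.09635095,  0.81413107])}
top {'camera_matrix': array([[369.39691591,   0.        , 320.92016808],
       [  0.        , 369.39691591, 202.42047385],
       [  0.        ,   0.        ,   1.        ]]), 'R': array([[ 0.00503886, -0.99981494,  0.01856585],
       [-0.99821625, -0.00613355, -0.05938596],
       [ 0.05948885, -0.01823349, -0.99806243]]), 't': array([-0.29263197,  0.44997415,  0.87420985])}
```

View pics/top0.png

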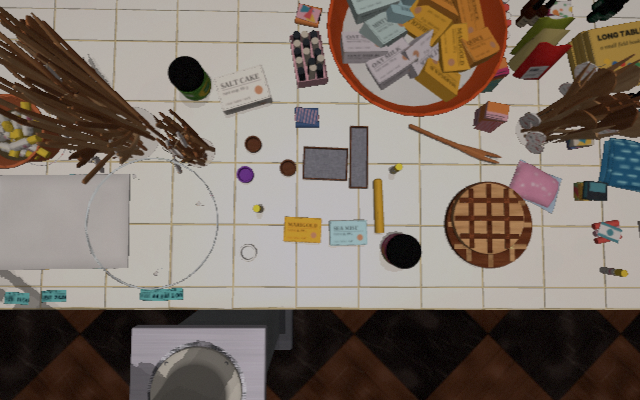

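View pics/scene0.png

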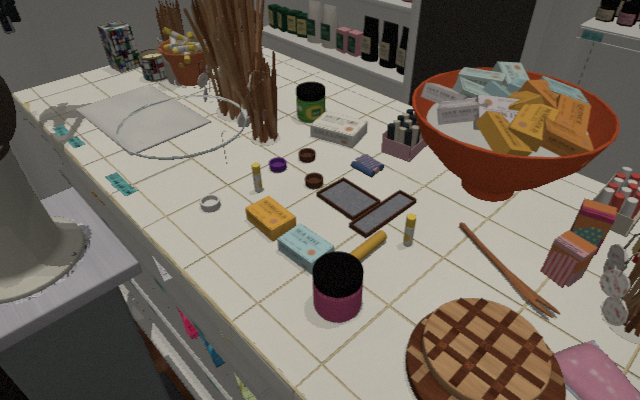

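The top view shows the yellow soap at (302,230), blue soap (348,232), pink jar (402,250), candle (378,206), balms (258,208) and (397,168). The soap tray is at (325,163), candle tray (359,157) and brown cups (253,144) and (288,168); the purple cup (246,174) and white ring (249,252) are decoys. In the scene view the same items are: soap (271,216), candle (370,246), balms (257,178) and (409,230), trays (348,197) and (383,212), cups (307,155) and (314,180).

```bash
cat > h.py <<'E'
import cv2,numpy as np
from plant import env,eyes
def ray(n,uv,z=None):
    i=eyes.camera_info(n);K,R,t=i['camera_matrix'],i['R'],i['t']
    uv=np.atleast_2d(np.asarray(uv,float)); o=-R.T@t
    d=np.c_[uv,np.ones(len(uv))]@np.linalg.inv(K).T@R
    return (o,d) if z is None else o+d*((z-o[2])/d[:,2])[:,None]
def cloud(n,d,m):
    v,u=np.nonzero(m&(d>0)); o,r=ray(n,np.c_[u,v]); return o+r*d[v,u][:,None]
def tri(a,b):   # least-distance point of a top pixel and a scene pixel
    (o1,d1),(o2,d2)=ray('top',a),ray('scene',b); d1,d2=d1[0],d2[0]
    s=np.linalg.lstsq(np.c_[d1,-d2],o2-o1,rcond=None)[0]
    p,q=o1+s[0]*d1,o2+s[1]*d2; return (p+q)/2,np.linalg.norm(p-q)
def mask(p,box,kind):
    h,s,v=cv2.split(cv2.cvtColor(p,cv2.COLOR_RGB2HSV)); 
    m={'yel':(h>14)&(h<36)&(s>120)&(v>70),'dark':(v<150),'brown':(v<110)}[kind]
    w=np.zeros(m.shape,bool);u0,v0,u1,v1=box;w[v0:v1,u0:u1]=1
    n,l,st,_=cv2.connectedComponentsWithStats((m&w).astype(np.uint8))
    return l==1+np.argmax(st[1:,4])
def yawof(rect):
    b=cv2.boxPoints(rect);e=[b[1]-b[0],b[2]-b[1]];e=max(e,key=np.linalg.norm);return np.degrees(np.arctan2(e[1],e[0]))%180
E
cat > m.py <<'E'
from h import *
D={n:np.load(n+'0.npz') for n in('top','scene')}
T={'soap':('yel',(280,212,325,247),(240,190,300,240)),'candle':('yel',(368,172,388,238),(345,228,392,268)),
'balm1':('yel',(248,200,268,218),(248,158,264,176)),'balm2':('yel',(386,160,406,178),(402,210,418,226)),
'stray':('dark',(298,142,349,184),(312,174,383,221)),'ctray':('dark',(348,122,370,192),(348,190,418,236)),
'cup1':('brown',(242,134,264,154),(296,146,318,164)),'cup2':('brown',(279,158,298,178),(303,172,325,190))}
for k,(c,a,b) in T.items():
    ctr=[]
    for n,box in(('top',a),('scene',b)):
        m=mask(D[n]['p'],box,c); P=cloud(n,D[n]['d'],m); z=np.percentile(P[:,2],[5,50,95]) 
        v,u=np.nonzero(m); ctr.append(((u.min()+u.max())/2,(v.min()+v.max())/2))
        T_=P[P[:,2]>z[2]-.006]; r=cv2.minAreaRect(T_[:,:2].astype(np.float32)); 
        print(k,n,m.sum(),'z5/50/95',z.round(4),'rect',np.round(r[0],4),np.round(r[1],4),'long yaw',yawof(r).round(1))
    p,e=tri(*ctr); print('   tri bbox centres',p.round(4),'miss',e.round(4))
E
python3 m.py
```

```text
soap top 879 z5/50/95 [0.0273 0.0299 0.0324] rect [ 0.3868 -0.2454] [0.0862 0.0579] long yaw 87.6
soap scene 1322 z5/50/95 [0.0076 0.0294 0.0314] rect [ 0.3844 -0.2482] [0.0886 0.0594] long yaw 87.8
   tri bbox centres [ 0.3868 -0.2454  0.0127] miss 0.0014
candle top 451 z5/50/95 [0.0156 0.0203 0.0238] rect [ 0.4451 -0.4284] [0.1281 0.0199] long yaw 1.7
candle scene 435 z5/50/95 [0.0093 0.02   0.023 ] rect [ 0.4383 -0.4391] [0.1375 0.034 ] long yaw 16.4
   tri bbox centres [ 0.4501 -0.4332  0.0236] miss 0.0151
balm1 top 44 z5/50/95 [0.0532 0.066  0.0682] rect [ 0.4351 -0.1422] [0.0128 0.0129] long yaw 136.0
balm1 scene 76 z5/50/95 [0.049  0.0608 0.0673] rect [ 0.4324 -0.1458] [0.0155 0.0124] long yaw 52.1
   tri bbox centres [ 0.4355 -0.1414  0.0541] miss 0.0001
balm2 top 47 z5/50/95 [0.0593 0.0661 0.0688] rect [ 0.5321 -0.4654] [0.0143 0.0153] long yaw 117.3
balm2 scene 100 z5/50/95 [0.0514 0.0636 0.0677] rect [ 0.5302 -0.4692] [0.0148 0.0149] long yaw 160.6
   tri bbox centres [ 0.5341 -0.4671  0.0559] miss 0.0003
stray top 1531 z5/50/95 [-0.0003  0.0032  0.01  ] rect [ 0.5485 -0.2
[... 267 characters left out ...]
449 0.1522] long yaw 179.9
ctray scene 2242 z5/50/95 [0.0005 0.0035 0.038 ] rect [ 0.5275 -0.471 ] [0.0112 0.0164] long yaw 122.6
   tri bbox centres [ 0.5692 -0.3802 -0.0008] miss 0.0047
cup1 top 223 z5/50/95 [0.0016 0.0065 0.0169] rect [ 0.5938 -0.1232] [0.0373 0.0367] long yaw 4.7
cup1 scene 206 z5/50/95 [0.0014 0.0091 0.0162] rect [ 0.5924 -0.1254] [0.0424 0.0353] long yaw 46.9
   tri bbox centres [ 0.5945 -0.1229  0.0061] miss 0.0004
cup2 top 213 z5/50/95 [0.0025 0.0063 0.017 ] rect [ 0.5358 -0.2086] [0.0374 0.0367] long yaw 1.0
cup2 scene 251 z5/50/95 [-0.0002  0.0084  0.0164] rect [ 0.5344 -0.2117] [0.0401 0.0369] long yaw 46.2
   tri bbox centres [ 0.5377 -0.2079  0.0036] miss 0.0001
```

```bash
python3 - <<'E'
from h import *
print('ring',tri((152,223),(178,126)))
for n in('top','scene'):
    f=np.load(n+'0.npz'); P=cloud(n,f['d'],np.ones((400,640),bool))
    r=np.hypot(P[:,0],P[:,1]); a=np.degrees(np.arctan2(P[:,1],P[:,0]))
    for lo in range(-60,80,20):
        print(n,lo,[ (round(float(P[k][:,2].max()),3) if (k:=(r>=q)&(r<q+.1)&(a>=lo)&(a<lo+20)&(P[:,0]>.1)).sum()>3 else None) for q in(.2,.3,.4,.5,.6,.7)])
    k=(P[:,0]<.42)&(P[:,0]>.28)&(P[:,1]<-.43)&(P[:,1]>-.56)&(P[:,2]>.03); print('jar',P[k].min(0),P[k].max(0))
E
```

```text
ring (array([0.39599179, 0.08751755, 0.07880205]), np.float64(0.009286155091061553))
top -60 [0.002, 0.003, 0.033, 0.088, 0.088, 0.069]
top -40 [0.004, 0.019, 0.034, 0.034, 0.022, 0.205]
top -20 [0.093, 0.094, 0.093, 0.217, 0.222, 0.088]
top 0 [0.093, 0.094, 0.338, 0.407, 0.403, 0.399]
top 20 [0.093, 0.093, 0.094, 0.147, 0.326, 0.288]
top 40 [0.004, 0.016, 0.017, 0.017, 0.017, 0.003]
top 60 [None, -0.002, 0.005, 0.004, None, None]
jar [ 0.30280042 -0.51026394  0.03032324] [ 0.37831791 -0.4342987   0.08847349]
scene -60 [0.002, 0.002, 0.032, 0.087, 0.086, 0.07]
scene -40 [0.002, 0.017, 0.034, 0.032, 0.022, 0.202]
scene -20 [0.091, 0.092, 0.093, 0.217, 0.22, 0.086]
scene 0 [0.093, 0.092, 0.334, 0.329, 0.309, 0.283]
scene 20 [0.092, 0.092, 0.092, 0.278, 0.291, 0.24]
scene 40 [0.003, 0.014, 0.015, 0.016, 0.016, 0.235]
scene 60 [None, -0.003, 0.306, 0.315, 0.295, 0.002]
jar [ 0.29979626 -0.5148306   0.03000362] [ 0.37708793 -0.43902074  0.08712597]
```

```bash
python3 - <<'E'
from h import *
for n in('top','scene'):
    f=np.load(n+'0.npz'); P=cloud(n,f['d'],np.ones((400,640),bool)); P=P[P[:,0]>.1]
    r=np.hypot(P[:,0],P[:,1]); a=np.degrees(np.arctan2(P[:,1],P[:,0]))
    for z0 in(.1,.15,.2,.25,.3,.35):
        k=(P[:,2]>z0)&(P[:,2]<.5)&(a<50)&(a>-30)
        if k.sum()<5: continue
        c=np.hypot(P[k,0]-.594,P[k,1]+.124); j=np.argsort(c)[3]; i=np.argsort(r[k])[3]
        print(n,z0,'near base',P[k][i].round(3),r[k][i].round(3),'near cup1',P[k][j].round(3),c[j].round(3))
E
```

```text
top 0.1 near base [0.463 0.084 0.324] 0.471 near cup1 [ 0.567 -0.037  0.11 ] 0.091
top 0.15 near base [0.463 0.084 0.324] 0.471 near cup1 [ 0.542 -0.046  0.21 ] 0.094
top 0.2 near base [0.463 0.084 0.324] 0.471 near cup1 [ 0.54  -0.047  0.216] 0.094
top 0.25 near base [0.463 0.084 0.324] 0.471 near cup1 [0.514 0.049 0.3  ] 0.191
top 0.3 near base [0.463 0.084 0.324] 0.471 near cup1 [0.564 0.073 0.37 ] 0.2
top 0.35 near base [0.52  0.108 0.389] 0.531 near cup1 [0.566 0.075 0.37 ] 0.201
scene 0.1 near base [ 0.1   -0.005  0.307] 0.101 near cup1 [ 0.565 -0.039  0.111] 0.09
scene 0.15 near base [ 0.1   -0.005  0.307] 0.101 near cup1 [ 0.542 -0.048  0.215] 0.092
scene 0.2 near base [ 0.1   -0.005  0.307] 0.101 near cup1 [ 0.542 -0.047  0.21 ] 0.093
scene 0.25 near base [ 0.1   -0.005  0.307] 0.101 near cup1 [0.512 0.048 0.301] 0.191
scene 0.3 near base [ 0.1   -0.005  0.307] 0.101 near cup1 [0.569 0.081 0.313] 0.206
```

The heights from both views match the stated sizes, and the only obstacles are the glass rim at 0.09 m and the sticks at radius ≥ 0.47. I'll turn the tool, retract, then swing round inside the sticks.

```bash
python3 -m handwheel '[{"delta_rot":[0,0,6.87],"dp":[0,0,0],"hand":1},{"delta_rot":[0,0,6.87],"dp":[0,0,0],"hand":1},{"delta_rot":[0,0,6.87],"dp":[0,0,0],"hand":1},{"delta_rot":[0,0,6.87],"dp":[0,0,0],"hand":1},{"delta_rot":[0,0,6.87],"dp":[0,0,0],"hand":1},{"delta_rot":[0,0,6.87],"dp":[0,0,0],"hand":1},{"delta_rot":[0,0,6.87],"dp":[0,0,0],"hand":1},{"delta_rot":[0,0,6.87],"dp":[0,0,0],"hand":1},{"delta_rot":[0,0,6.87],"dp":[0,0,0],"hand":1},{"delta_rot":[0,0,6.87],"dp":[0,0,0],"hand":1},{"delta_rot":[0,0,0],"dp":[-2.4,-1,-0.6],"hand":1},{"delta_rot":[0,0,0],"dp":[-2.4,-1,-0.6],"hand":1},{"delta_rot":[0,0,0],"dp":[-2.4,-1,-0.6],"hand":1},{"delta_rot":[0,0,0],"dp":[-2.4,-1,-0.6],"hand":1},{"delta_rot":[0,0,0],"dp":[-2.4,-1,-0.6],"hand":1},{"delta_rot":[0,0,0],"dp":[-2.4,-1,-0.6],"hand":1},{"delta_rot":[0,0,0],"dp":[-2.4,-1,-0.6],"hand":1},{"delta_rot":[0,0,0],"dp":[0,0,0],"hand":1}]' 40; python3 -c "
from plant import env
print(env.sense()['joints'])"
```

```text
time: 1.6
tool_pos: [0.1529, 0.3594, 0.2912]
orientation: [[0.042, 0.999, 0.001], [0.999, -0.042, 0.0], [0.001, 0.001, -1.0]]
contact_force: [-0.5, -0.0, 0.4]
finger_gap: 0.0854
grip_force: 0.0
[ 8.56859321e-01 -3.83365121e-01  2.00911550e+00 -3.98599176e-04
  1.51485078e+00  8.98973885e-01]
```

```bash
python3 -m handwheel '[{"delta_rot":[0,0,0],"dp":[-3,1.9,0],"hand":1},{"delta_rot":[0,0,0],"dp":[-3,1.9,0],"hand":1},{"delta_rot":[0,0,0],"dp":[-3,1.9,0],"hand":1},{"delta_rot":[0,0,0],"dp":[-3,1.9,0],"hand":1},{"delta_rot":[0,0,0],"dp":[-3,1.9,0],"hand":1},{"delta_rot":[0,0,0],"dp":[-3,1.9,0],"hand":1},{"delta_rot":[0,0,0],"dp":[-3,1.9,0],"hand":1},{"delta_rot":[0,0,0],"dp":[-3,1.9,0],"hand":1},{"delta_rot":[0,0,0],"dp":[-3,1.9,0],"hand":1},{"delta_rot":[0,0,0],"dp":[-3,1.9,0],"hand":1},{"delta_rot":[0,0,0],"dp":[-3.27,0.76,1],"hand":1},{"delta_rot":[0,0,0],"dp":[-3.27,0.76,1],"hand":1},{"delta_rot":[0,0,0],"dp":[-3.27,0.76,1],"hand":1},{"delta_rot":[0,0,0],"dp":[-3.27,0.76,1],"hand":1},{"delta_rot":[0,0,0],"dp":[-3.27,0.76,1],"hand":1},{"delta_rot":[0,0,0],"dp":[-3.27,0.76,1],"hand":1},{"delta_rot":[0,0,0],"dp":[-3.27,0.76,1],"hand":1},{"delta_rot":[0,0,0],"dp":[-3.27,0.76,1],"hand":1},{"delta_rot":[0,0,0],"dp":[-3.27,0.76,1],"hand":1},{"delta_rot":[0,0,0],"dp":[0,0,0],"hand":1}]' 40; python3 -c "
from plant import env
print(env.sense()['joints'])"
```

```text
time: 3.27
tool_pos: [0.3869, -0.2471, 0.1974]
orientation: [[0.046, 0.999, -0.003], [0.999, -0.046, 0.001], [0.001, -0.003, -1.0]]
contact_force: [-0.8, -0.0, 0.2]
finger_gap: 0.0854
grip_force: 0.0
[-8.31710834e-01 -1.01152533e-01  1.96561076e+00 -1.39309746e-03
  1.28011528e+00 -7.85240106e-01]
```

```bash
python3 -m handwheel '[{"delta_rot":[0,0,0],"dp":[0,0,3],"hand":1},{"delta_rot":[0,0,0],"dp":[0,0,3],"hand":1},{"delta_rot":[0,0,0],"dp":[0,0,3],"hand":1},{"delta_rot":[0,0,0],"dp":[0,0,3],"hand":1},{"delta_rot":[0,0,0],"dp":[0,0,3],"hand":1},{"delta_rot":[0,0,0],"dp":[0,0,1.2],"hand":1},{"delta_rot":[0,0,0],"dp":[0,0,1.1],"hand":1},{"delta_rot":[0,0,0],"dp":[0,0,0],"hand":1},{"delta_rot":[0,0,0],"dp":[0,0,0],"hand":0.5},{"delta_rot":[0,0,0],"dp":[0,0,0],"hand":0.4},{"delta_rot":[0,0,0],"dp":[0,0,0],"hand":0.3},{"delta_rot":[0,0,0],"dp":[0,0,0],"hand":0.3},{"delta_rot":[0,0,0],"dp":[0,0,0],"hand":0.3},{"delta_rot":[0,0,0],"dp":[0,0,0],"hand":0.3}]' 40
```

```text
time: 4.43
tool_pos: [0.3883, -0.2439, 0.0285]
orientation: [[0.042, 0.999, 0.002], [0.999, -0.042, -0.002], [-0.002, 0.002, -1.0]]
contact_force: [0.4, 0.6, 6.2]
finger_gap: 0.0572
grip_force: 44.1
```

```bash
python3 -m handwheel '[{"delta_rot":[0,0,0],"dp":[0,0,-1.5],"hand":0.3},{"delta_rot":[0,0,0],"dp":[0,0,-2],"hand":0.3},{"delta_rot":[0,0,0],"dp":[0,0,-2.5],"hand":0.3},{"delta_rot":[0,0,0],"dp":[0,0,-2.5],"hand":0.3},{"delta_rot":[0,0,0],"dp":[-0.6,2,0],"hand":0.3},{"delta_rot":[0,0,0],"dp":[-0.6,2,0],"hand":0.3},{"delta_rot":[0,0,0],"dp":[-0.6,2,0],"hand":0.3},{"delta_rot":[0,0,0],"dp":[-0.6,2,0],"hand":0.3},{"delta_rot":[0,0,0],"dp":[-0.6,2,0],"hand":0.3},{"delta_rot":[0,0,0],"dp":[-0.6,2,0],"hand":0.3},{"delta_rot":[0,0,0],"dp":[-0.6,2,0],"hand":0.3},{"delta_rot":[0,0,0],"dp":[-0.5,2,0],"hand":0.3},{"delta_rot":[0,0,0],"dp":[0,0,0],"hand":0.3},{"delta_rot":[0,0,0],"dp":[0,0,0],"hand":0.3}]' 40; python3 - <<'E'
from h import *
p,d=eyes.camera('scene'); cv2.imwrite('pics/s1.png',cv2.resize(p[130:290,220:440,::-1],None,fx=3,fy=3))
print(env.sense()['tool_pos'],env.sense()['contact_force'])
E
```

```text
time: 5.6
tool_pos: [0.5454, -0.2966, 0.1118]
orientation: [[0.041, 0.999, -0.001], [0.999, -0.041, 0.0], [0.0, -0.001, -1.0]]
contact_force: [-0.6, 0.9, -1.0]
finger_gap: 0.0566
grip_force: 43.4
[ 0.5447125  -0.29633085  0.11175092] [ 0.13646461  0.36470111 -1.27744784]
```

View pics/s1.png

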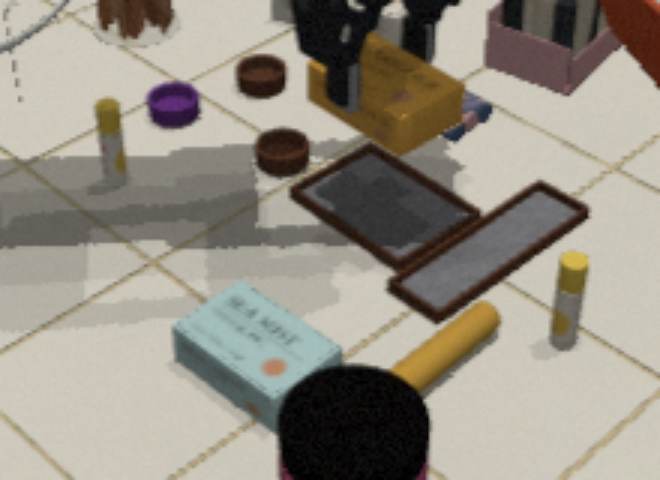

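The soap hangs level in the gripper at (385,95) in the crop, just above the soap tray at (385,205). I'm lowering it now.

```bash
python3 -m handwheel '[{"delta_rot":[0,0,0],"dp":[0,0.2,2],"hand":0.3},{"delta_rot":[0,0,0],"dp":[0,0.1,2],"hand":0.3},{"delta_rot":[0,0,0],"dp":[0,0,1.8],"hand":0.3},{"delta_rot":[0,0,0],"dp":[0,0,1.2],"hand":0.3},{"delta_rot":[0,0,0],"dp":[0,0,0.4],"hand":0.3},{"delta_rot":[0,0,0],"dp":[0,0,0],"hand":0.3},{"delta_rot":[0,0,0],"dp":[0,0,0],"hand":0.3},{"delta_rot":[0,0,0],"dp":[0,0,0],"hand":0.3}]' 40; python3 - <<'E'
from h import *
p,d=eyes.camera('scene'); cv2.imwrite('pics/s2.png',cv2.resize(p[130:230,280:430,::-1],None,fx=5,fy=5))
m=mask(p,(290,140,400,230),'yel'); P=cloud('scene',d,m); print(np.percentile(P,[2,50,98],axis=0))
E
```

```text
time: 6.32
tool_pos: [0.549, -0.2976, 0.0398]
orientation: [[0.042, 0.999, 0.002], [0.999, -0.042, -0.002], [-0.001, 0.002, -1.0]]
contact_force: [0.0, 0.2, -1.2]
finger_gap: 0.0571
grip_force: 43.3
[[ 0.5174577  -0.34603314  0.01265429]
 [ 0.54127233 -0.32301701  0.0398515 ]
 [ 0.57472413 -0.26449241  0.04301385]]
```

View pics/s2.png

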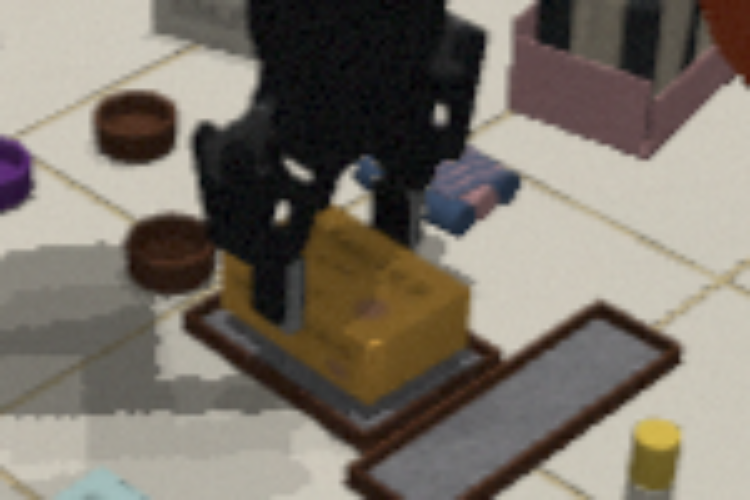

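The soap is centred over the tray, about 9 mm above its floor, with the tray rim visible on all sides. I'm lowering it that far and releasing.

```bash
python3 -m handwheel '[{"delta_rot":[0,0,0],"dp":[0,0,0.4],"hand":0.3},{"delta_rot":[0,0,0],"dp":[0,0,0.4],"hand":0.3},{"delta_rot":[0,0,0],"dp":[0,0,0],"hand":0.3},{"delta_rot":[0,0,0],"dp":[0,0,0],"hand":0.3}]' 40; python3 -m handwheel '[{"delta_rot":[0,0,0],"dp":[0,0,0],"hand":0.8},{"delta_rot":[0,0,0],"dp":[0,0,0],"hand":0.8},{"delta_rot":[0,0,0],"dp":[0,0,0],"hand":0.8},{"delta_rot":[0,0,0],"dp":[0,0,0],"hand":0.8}]'
```

```text
time: 6.7
tool_pos: [0.549, -0.2974, 0.0312]
orientation: [[0.042, 0.999, 0.001], [0.999, -0.042, -0.001], [-0.001, 0.001, -1.0]]
contact_force: [0.5, 0.6, 4.2]
finger_gap: 0.0572
grip_force: 44.4
time: 7.03
tool_pos: [0.548, -0.2967, 0.0299]
orientation: [[0.042, 0.999, -0.001], [0.999, -0.042, 0.0], [0.0, -0.001, -1.0]]
contact_force: [-0.3, 0.3, 0.3]
finger_gap: 0.0683
grip_force: 0.0
```

```bash
python3 -m handwheel '[{"delta_rot":[0,0,0],"dp":[0,0,-2],"hand":0.8},{"delta_rot":[0,0,0],"dp":[0,0,-3],"hand":0.7},{"delta_rot":[0,0,0],"dp":[0,0,-3],"hand":0.6},{"delta_rot":[0,0,7.15],"dp":[0,0,-0.3],"hand":0.6},{"delta_rot":[0,0,7.15],"dp":[0,0,-0.3],"hand":0.6},{"delta_rot":[0,0,7.15],"dp":[0,0,-0.3],"hand":0.6},{"delta_rot":[0,0,7.15],"dp":[0,0,-0.3],"hand":0.6},{"delta_rot":[0,0,7.15],"dp":[0,0,-0.3],"hand":0.6},{"delta_rot":[0,0,7.15],"dp":[0,0,-0.3],"hand":0.6},{"delta_rot":[0,0,7.15],"dp":[0,0,-0.3],"hand":0.6},{"delta_rot":[0,0,7.15],"dp":[0,0,-0.3],"hand":0.6},{"delta_rot":[0,0,7.15],"dp":[0,0,-0.3],"hand":0.6},{"delta_rot":[0,0,7.15],"dp":[0,0,-0.3],"hand":0.6},{"delta_rot":[0,0,7.15],"dp":[0,0,-0.3],"hand":0.6},{"delta_rot":[0,0,7.15],"dp":[0,0,-0.3],"hand":0.6},{"delta_rot":[0,0,0],"dp":[-2.1,2.7,0],"hand":0.6},{"delta_rot":[0,0,0],"dp":[-2.1,2.7,0],"hand":0.6},{"delta_rot":[0,0,0],"dp":[-2.1,2.7,0],"hand":0.6},{"delta_rot":[0,0,0],"dp":[0,0,0],"hand":0.6}]'; python3 - <<'E'
from h import *
p,d=eyes.camera('top'); cv2.imwrite('pics/t3.png',cv2.resize(p[110:270,230:430,::-1],None,fx=4,fy=3.75))
np.savez('top3.npz',p=p,d=d)
s=env.sense();print(s['tool_pos'],s['finger_gap'],s['joints'][5])
try:
    m=mask(p,(368,172,388,238),'yel'); P=cloud('top',d,m); P=P[P[:,2]>.012]; r=cv2.minAreaRect(P[:,:2].astype(np.float32)); print(r,yawof(r),m.sum())
except Exception as e: print(e)
E
```

```text
time: 8.62
tool_pos: [0.4846, -0.3844, 0.1463]
orientation: [[1.0, 0.027, -0.001], [0.027, -1.0, -0.002], [-0.001, 0.002, -1.0]]
contact_force: [-0.0, -0.5, 0.8]
finger_gap: 0.0512
grip_force: 0.0
[ 0.48613096 -0.38215362  0.14621385] 0.05115839458491677 0.6827587858209673
((0.4237687587738037, -0.4027642607688904), (0.04281671717762947, 0.10579814016819), 40.686119079589844) 130.68613 183
```

View pics/t3.png

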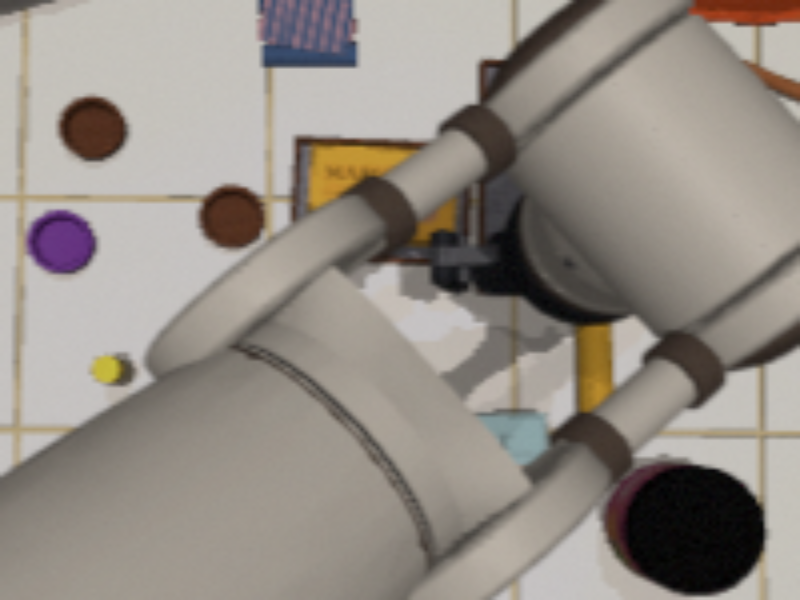

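The yellow soap lies inside its tray at (380,190) in the crop. The gripper is near the candle, whose visible part is at (595,360). I'm going down on the candle's middle.

```bash
python3 -m handwheel '[{"delta_rot":[0,0,0],"dp":[-2.1,2.3,0],"hand":0.6},{"delta_rot":[0,0,0],"dp":[-2.1,2.4,0],"hand":0.6},{"delta_rot":[0,0,0],"dp":[0,0,2],"hand":0.6},{"delta_rot":[0,0,0],"dp":[0,0,2.5],"hand":0.6},{"delta_rot":[0,0,0],"dp":[0,0,2.5],"hand":0.6},{"delta_rot":[0,0,0],"dp":[0,0,2],"hand":0.6},{"delta_rot":[0,0,0],"dp":[0,0,2],"hand":0.6},{"delta_rot":[0,0,0],"dp":[0,0,1],"hand":0.6},{"delta_rot":[0,0,0],"dp":[0,0,0],"hand":0.6},{"delta_rot":[0,0,0],"dp":[0,0,0],"hand":0.6}]' 30
```

```text
time: 9.5
tool_pos: [0.4477, -0.4276, 0.0263]
orientation: [[0.999, 0.032, -0.0], [0.032, -0.999, 0.001], [-0.0, -0.001, -1.0]]
contact_force: [0.2, -0.5, 0.2]
finger_gap: 0.0512
grip_force: 0.0
```

```bash
python3 -m handwheel '[{"delta_rot":[0,0,0],"dp":[0,0,0.1],"hand":0.3},{"delta_rot":[0,0,0],"dp":[0,0,0],"hand":0.1},{"delta_rot":[0,0,0],"dp":[0,0,0],"hand":0.1},{"delta_rot":[0,0,0],"dp":[0,0,0],"hand":0.1},{"delta_rot":[0,0,0],"dp":[0,0,0],"hand":0.1},{"delta_rot":[0,0,0],"dp":[0,0,0],"hand":0.1}]' 30
```

```text
time: 10.0
tool_pos: [0.4482, -0.4291, 0.027]
orientation: [[1.0, 0.031, 0.002], [0.031, -1.0, -0.002], [0.002, 0.002, -1.0]]
contact_force: [0.3, 0.5, 6.8]
finger_gap: 0.0219
grip_force: 30.4
```

```bash
python3 -m handwheel '[{"delta_rot":[0,0,0],"dp":[0,0,-1.5],"hand":0.1},{"delta_rot":[0,0,0],"dp":[0,0,-2],"hand":0.1},{"delta_rot":[0,0,1.7],"dp":[0,0,-2],"hand":0.1},{"delta_rot":[0,0,0],"dp":[0,0,-1.5],"hand":0.1},{"delta_rot":[0,0,0],"dp":[2.42,-0.96,0],"hand":0.1},{"delta_rot":[0,0,0],"dp":[2.42,-0.96,0],"hand":0.1},{"delta_rot":[0,0,0],"dp":[2.42,-0.96,0],"hand":0.1},{"delta_rot":[0,0,0],"dp":[2.42,-0.96,0],"hand":0.1},{"delta_rot":[0,0,0],"dp":[2.42,-0.96,0],"hand":0.1},{"delta_rot":[0,0,0],"dp":[0,0,0],"hand":0.1},{"delta_rot":[0,0,0],"dp":[0,0,1.5],"hand":0.1},{"delta_rot":[0,0,0],"dp":[0,0,1.5],"hand":0.1},{"delta_rot":[0,0,0],"dp":[0,0,1.5],"hand":0.1},{"delta_rot":[0,0,0],"dp":[0,0,1],"hand":0.1},{"delta_rot":[0,0,0],"dp":[0,0,0],"hand":0.1},{"delta_rot":[0,0,0],"dp":[0,0,0],"hand":0.1}]' 30; python3 - <<'E'
from h import *
p,d=eyes.camera('scene'); cv2.imwrite('pics/s4.png',cv2.resize(p[140:280,300:460,::-1],None,fx=4,fy=4))
m=mask(p,(345,185,430,250),'yel'); P=cloud('scene',d,m); print(np.percentile(P,[2,50,98],axis=0)); print(env.sense()['tool_pos'])
E
```

```text
time: 11.33
tool_pos: [0.5669, -0.3796, 0.0385]
orientation: [[1.0, 0.001, -0.002], [0.001, -1.0, 0.002], [-0.002, -0.002, -1.0]]
contact_force: [0.5, -0.7, 0.3]
finger_gap: 0.0224
grip_force: 29.6
[[ 0.51717953 -0.34615541  0.00386264]
 [ 0.54294049 -0.33674936  0.03160183]
 [ 0.57246527 -0.30042223  0.03472809]]
[ 0.56779727 -0.38020884  0.03996751]
```

View pics/s4.png

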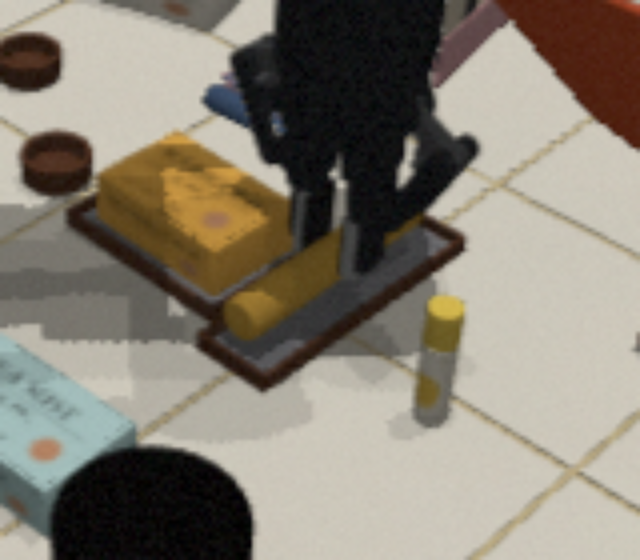

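The candle hangs parallel over the long tray with its near end at (250,315) in the crop, and the soap lies flat in its tray. I'm lowering the candle 9 mm and opening slightly.

```bash
python3 -m handwheel '[{"delta_rot":[0,0,0],"dp":[0,0.1,0.5],"hand":0.1},{"delta_rot":[0,0,0],"dp":[0,0,0.4],"hand":0.1},{"delta_rot":[0,0,0],"dp":[0,0,0],"hand":0.1},{"delta_rot":[0,0,0],"dp":[0,0,0],"hand":0.1}]' 30; python3 -m handwheel '[{"delta_rot":[0,0,0],"dp":[0,0,0],"hand":0.36},{"delta_rot":[0,0,0],"dp":[0,0,0],"hand":0.36},{"delta_rot":[0,0,0],"dp":[0,0,0],"hand":0.36},{"delta_rot":[0,0,0],"dp":[0,0,0],"hand":0.36},{"delta_rot":[0,0,0],"dp":[0,0,-1],"hand":0.36},{"delta_rot":[0,0,0],"dp":[0,0,-2],"hand":0.36},{"delta_rot":[0,0,0],"dp":[0,0,-3],"hand":0.4},{"delta_rot":[0,0,0],"dp":[0,0,-3],"hand":0.5},{"delta_rot":[0,0,0],"dp":[0,0,-3],"hand":0.5},{"delta_rot":[0,0,0],"dp":[0,0,0],"hand":0.5}]'; python3 -c "
from plant import env
print(env.sense()['tool_pos'],env.sense()['joints'])"
```

```text
time: 11.72
tool_pos: [0.5682, -0.3809, 0.0312]
orientation: [[1.0, 0.002, -0.0], [0.002, -1.0, 0.0], [-0.0, -0.0, -1.0]]
contact_force: [-0.1, -0.4, 0.6]
finger_gap: 0.0224
grip_force: 29.6
time: 12.55
tool_pos: [0.5716, -0.3839, 0.1608]
orientation: [[1.0, 0.002, 0.01], [0.002, -1.0, -0.01], [0.01, 0.01, -1.0]]
contact_force: [0.9, -0.8, 1.7]
finger_gap: 0.0427
grip_force: 0.0
[ 0.57156642 -0.38389213  0.16083713] [-7.66489895e-01  5.06278625e-01  1.33796337e+00  2.95092733e-05
  1.28327752e+00  8.02488337e-01]
```

```bash
python3 -m handwheel '[{"delta_rot":[0,0,0],"dp":[-1.2,2.87,0],"hand":0.5},{"delta_rot":[0,0,0],"dp":[-1.2,2.87,0],"hand":0.5},{"delta_rot":[0,0,0],"dp":[-1.2,2.87,0],"hand":0.5},{"delta_rot":[0,0,0],"dp":[0,0,0],"hand":0.5},{"delta_rot":[0,0,0],"dp":[0,0,0],"hand":0.5},{"delta_rot":[0,0,0],"dp":[0,0,0],"hand":0.5}]' 20; python3 - <<'E'
from h import *
p,d=eyes.camera('scene'); m=mask(p,(395,200,425,240),'yel'); P=cloud('scene',d,m); print(np.percentile(P,[2,50,98],axis=0).round(4)); print(env.sense()['tool_pos'])
m=mask(p,(345,195,402,245),'yel'); P=cloud('scene',d,m);r=cv2.minAreaRect(P[P[:,2]>.016][:,:2].astype(np.float32)); print('candle',r,yawof(r),P[:,2].max())
cv2.imwrite('pics/s5.png',cv2.resize(p[110:270,290:450,::-1],None,fx=3.5,fy=3.5))
E
```

```text
time: 13.05
tool_pos: [0.5326, -0.4668, 0.1516]
orientation: [[1.0, 0.001, 0.0], [0.001, -1.0, 0.0], [0.0, -0.0, -1.0]]
contact_force: [1.2, 1.1, 0.3]
finger_gap: 0.0428
grip_force: 0.0
[[ 0.5223 -0.4769  0.0478]
 [ 0.5263 -0.4724  0.0624]
 [ 0.5371 -0.4643  0.0682]]
[ 0.53288692 -0.46620698  0.15156713]
candle ((0.5560907125473022, -0.382854163646698), (0.021404534578323364, 0.117673359811306), 89.48494720458984) 179.48494 0.02764014291757666
```

View pics/s5.png

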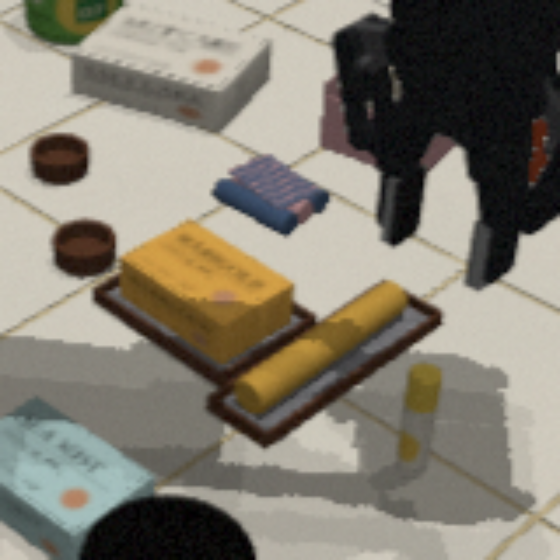

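Candle and soap both lie flat in their trays (candle (320,345), soap (205,290) in the crop). The gripper is above the balm at (420,410), so I'll go down and grip it.

```bash
python3 -m handwheel '[{"delta_rot":[0,0,0],"dp":[0,0,2],"hand":0.5},{"delta_rot":[0,0,0],"dp":[0,0,2.5],"hand":0.5},{"delta_rot":[0,0,0],"dp":[0,0,2.5],"hand":0.5},{"delta_rot":[0,0,0],"dp":[0,0,2.5],"hand":0.5},{"delta_rot":[0,0,0],"dp":[0,0,1.1],"hand":0.5},{"delta_rot":[0,0,0],"dp":[0,0,0],"hand":0.5},{"delta_rot":[0,0,0],"dp":[0,0,0],"hand":0.3},{"delta_rot":[0,0,0],"dp":[0,0,0],"hand":0.05},{"delta_rot":[0,0,0],"dp":[0,0,0],"hand":0.05},{"delta_rot":[0,0,0],"dp":[0,0,0],"hand":0.05},{"delta_rot":[0,0,0],"dp":[0,0,0],"hand":0.05},{"delta_rot":[0,0,0],"dp":[0,0,0],"hand":0.05}]' 20
```

```text
time: 14.1
tool_pos: [0.5334, -0.4682, 0.0477]
orientation: [[1.0, 0.002, 0.003], [0.002, -1.0, -0.003], [0.003, 0.003, -1.0]]
contact_force: [0.5, -0.1, 5.8]
finger_gap: 0.0161
grip_force: 20.6
```

```bash
python3 -m handwheel '[{"delta_rot":[0,0,0],"dp":[0,0,-1.5],"hand":0.05},{"delta_rot":[0,0,0],"dp":[0,0,-2.5],"hand":0.05},{"delta_rot":[0,0,0],"dp":[0,0,-2.5],"hand":0.05},{"delta_rot":[0,0,0],"dp":[0,0,-1.5],"hand":0.05},{"delta_rot":[0,0,0],"dp":[0.1,-1.6,0],"hand":0.05},{"delta_rot":[0,0,0],"dp":[0,-2.7,0],"hand":0.05},{"delta_rot":[0,0,0],"dp":[0,-2.7,0],"hand":0.05},{"delta_rot":[0,0,0],"dp":[0,-2.7,0],"hand":0.05},{"delta_rot":[0,0,0],"dp":[0,-2.7,0],"hand":0.05},{"delta_rot":[0,0,0],"dp":[0,-2.7,0],"hand":0.05},{"delta_rot":[0,0,0],"dp":[0,-2.7,0],"hand":0.05},{"delta_rot":[0,0,0],"dp":[0,-2.7,0],"hand":0.05},{"delta_rot":[0,0,0],"dp":[0,-2.7,0],"hand":0.05},{"delta_rot":[0,0,0],"dp":[0,-2.7,0],"hand":0.05},{"delta_rot":[0,0,0],"dp":[0,0,0],"hand":0.05},{"delta_rot":[0,0,0],"dp":[0,0,0],"hand":0.05},{"delta_rot":[0,0,0],"dp":[0,0,2],"hand":0.05},{"delta_rot":[0,0,0],"dp":[0,0,2],"hand":0.05},{"delta_rot":[0,0,0],"dp":[0,0,0.8],"hand":0.05},{"delta_rot":[0,0,0],"dp":[0,0,0],"hand":0.05}]' 20; python3 - <<'E'
from h import *
p,d=eyes.camera('scene'); cv2.imwrite('pics/s6.png',cv2.resize(p[110:210,260:360,::-1],None,fx=5,fy=5)); s=env.sense(); print(s['tool_pos'],s['contact_force'])
E
```

```text
time: 15.77
tool_pos: [0.5314, -0.2081, 0.0751]
orientation: [[1.0, 0.001, -0.004], [0.001, -1.0, 0.002], [-0.004, -0.002, -1.0]]
contact_force: [-0.7, 0.7, -0.1]
finger_gap: 0.0162
grip_force: 20.2
[ 0.53229073 -0.20851209  0.07659037] [0.56967102 0.41764543 0.55725405]
```

View pics/s6.png

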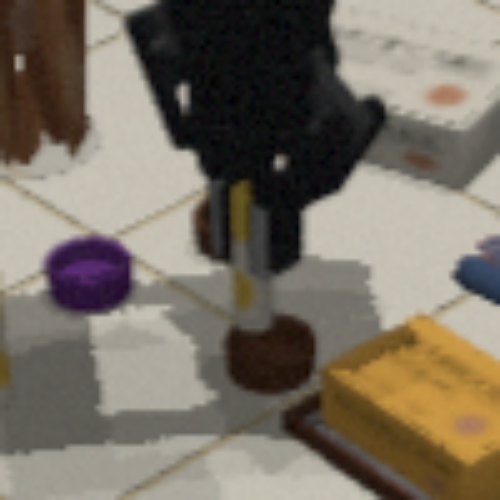

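The balm foot is at (253,330) in the crop, against the cup rim centre at (271,345). Both cameras' relative offsets call for a shift of +5 mm in x and −2.5 mm in y.

```bash
python3 -m handwheel '[{"delta_rot":[0,0,0],"dp":[0.5,0.25,0],"hand":0.05},{"delta_rot":[0,0,0],"dp":[0,0,0],"hand":0.05},{"delta_rot":[0,0,0],"dp":[0,0,1],"hand":0.05},{"delta_rot":[0,0,0],"dp":[0,0,0.8],"hand":0.05},{"delta_rot":[0,0,0],"dp":[0,0,0.4],"hand":0.05},{"delta_rot":[0,0,0],"dp":[0,0,0],"hand":0.05},{"delta_rot":[0,0,0],"dp":[0,0,0],"hand":0.05}]' 20; python3 - <<'E'
from h import *
p,d=eyes.camera('scene'); cv2.imwrite('pics/s7.png',cv2.resize(p[130:210,270:350,::-1],None,fx=5,fy=5)); s=env.sense(); print(s['tool_pos'],s['contact_force'])
E
```

```text
time: 16.4
tool_pos: [0.5375, -0.2102, 0.0546]
orientation: [[1.0, 0.002, -0.001], [0.002, -1.0, 0.001], [-0.001, -0.001, -1.0]]
contact_force: [0.6, 0.4, -1.1]
finger_gap: 0.016
grip_force: 20.2
[ 0.53787613 -0.21047288  0.05510477] [-0.63774023  0.04299812 -0.60439726]
```

View pics/s7.png

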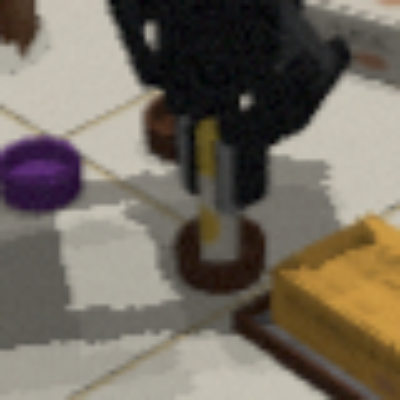

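The balm is inside the cup, at (220,250) in the crop, and centred. I'll lower it the last 2 mm, release and lift.

```bash
python3 -m handwheel '[{"delta_rot":[0,0,0],"dp":[0,0,0.2],"hand":0.05},{"delta_rot":[0,0,0],"dp":[0,0,0],"hand":0.05},{"delta_rot":[0,0,0],"dp":[0,0,0],"hand":0.25},{"delta_rot":[0,0,0],"dp":[0,0,0],"hand":0.45},{"delta_rot":[0,0,0],"dp":[0,0,0],"hand":0.45},{"delta_rot":[0,0,0],"dp":[0,0,0],"hand":0.45},{"delta_rot":[0,0,0],"dp":[0,0,-1.5],"hand":0.45},{"delta_rot":[0,0,0],"dp":[0,0,-2.5],"hand":0.45},{"delta_rot":[0,0,0],"dp":[0,0,-3],"hand":0.5},{"delta_rot":[0,0,0],"dp":[0,0,-3],"hand":0.5},{"delta_rot":[0,0,0],"dp":[-1.6,-1,0],"hand":0.5},{"delta_rot":[0,0,0],"dp":[-2.1,-1.4,0],"hand":0.5},{"delta_rot":[0,0,0],"dp":[-2.2,-1.5,0],"hand":0.5},{"delta_rot":[0,0,0],"dp":[-2.2,-1.5,0],"hand":0.5},{"delta_rot":[0,0,0],"dp":[-2.2,-1.4,0],"hand":0.5},{"delta_rot":[0,0,0],"dp":[0,0,0],"hand":0.5},{"delta_rot":[0,0,0],"dp":[0,0,0],"hand":0.5},{"delta_rot":[0,0,0],"dp":[0,0,0],"hand":0.5}]' 20; python3 - <<'E'
from h import *
p,d=eyes.camera('scene'); cv2.imwrite('pics/s8.png',cv2.resize(p[100:220,220:380,::-1],None,fx=4,fy=4)); s=env.sense(); print(s['tool_pos'],s['joints'])
E
```

```text
time: 17.95
tool_pos: [0.4356, -0.1433, 0.1539]
orientation: [[1.0, 0.001, 0.001], [0.001, -1.0, -0.001], [0.001, 0.001, -1.0]]
contact_force: [0.4, -0.4, -0.8]
finger_gap: 0.0428
grip_force: 0.0
[ 0.43583545 -0.14348099  0.15392296] [-5.82370491e-01 -5.15321070e-02  2.01102792e+00 -6.74426578e-05
  1.18031376e+00  9.87006030e-01]
```

View pics/s8.png

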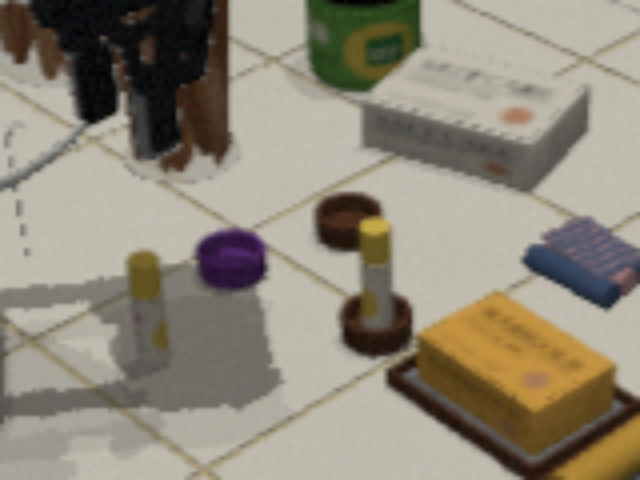

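The balm stands upright in the near cup at (376,290) in the crop, and the gripper is above the other balm at (150,310). I'm gripping that one.

```bash
python3 -m handwheel '[{"delta_rot":[0,0,0],"dp":[0,0.15,2],"hand":0.5},{"delta_rot":[0,0,0],"dp":[0,0,2.5],"hand":0.5},{"delta_rot":[0,0,0],"dp":[0,0,2.5],"hand":0.5},{"delta_rot":[0,0,0],"dp":[0,0,2.5],"hand":0.5},{"delta_rot":[0,0,0],"dp":[0,0,1.3],"hand":0.5},{"delta_rot":[0,0,0],"dp":[0,0,0],"hand":0.5},{"delta_rot":[0,0,0],"dp":[0,0,0],"hand":0.3},{"delta_rot":[0,0,0],"dp":[0,0,0],"hand":0.05},{"delta_rot":[0,0,0],"dp":[0,0,0],"hand":0.05},{"delta_rot":[0,0,0],"dp":[0,0,0],"hand":0.05},{"delta_rot":[0,0,0],"dp":[0,0,0],"hand":0.05},{"delta_rot":[0,0,0],"dp":[0,0,0],"hand":0.05}]' 20
```

```text
time: 19.0
tool_pos: [0.4358, -0.1449, 0.0464]
orientation: [[1.0, 0.002, 0.002], [0.002, -1.0, -0.001], [0.002, 0.001, -1.0]]
contact_force: [0.7, 0.4, 5.2]
finger_gap: 0.0164
grip_force: 20.3
```

```bash
python3 -m handwheel '[{"delta_rot":[0,0,0],"dp":[0,0,-1.5],"hand":0.05},{"delta_rot":[0,0,0],"dp":[0,0,-2],"hand":0.05},{"delta_rot":[0,0,0],"dp":[0,0,-1.5],"hand":0.05},{"delta_rot":[0,0,0],"dp":[1.6,-0.2,0],"hand":0.05},{"delta_rot":[0,0,0],"dp":[1.6,-0.2,0],"hand":0.05},{"delta_rot":[0,0,0],"dp":[1.6,-0.2,0],"hand":0.05},{"delta_rot":[0,0,0],"dp":[1.6,-0.2,0],"hand":0.05},{"delta_rot":[0,0,0],"dp":[1.6,-0.2,0],"hand":0.05},{"delta_rot":[0,0,0],"dp":[1.6,-0.2,0],"hand":0.05},{"delta_rot":[0,0,0],"dp":[1.6,-0.2,0],"hand":0.05},{"delta_rot":[0,0,0],"dp":[1.6,-0.2,0],"hand":0.05},{"delta_rot":[0,0,0],"dp":[1.6,-0.2,0],"hand":0.05},{"delta_rot":[0,0,0],"dp":[1.5,-0.15,0],"hand":0.05},{"delta_rot":[0,0,0],"dp":[0,0,0],"hand":0.05},{"delta_rot":[0,0,0],"dp":[0,0,0],"hand":0.05},{"delta_rot":[0,0,0],"dp":[0,0,0],"hand":0.05}]' 20; python3 - <<'E'
from h import *
p,d=eyes.camera('scene'); cv2.imwrite('pics/s9.png',cv2.resize(p[20:220,220:380,::-1],None,fx=3,fy=3)); s=env.sense(); print(s['tool_pos'],s['contact_force'])
E
```

```text
time: 20.33
tool_pos: [0.593, -0.1244, 0.095]
orientation: [[1.0, 0.002, -0.001], [0.002, -1.0, 0.0], [-0.001, -0.0, -1.0]]
contact_force: [-0.5, -0.5, -0.7]
finger_gap: 0.0162
grip_force: 20.0
[ 0.59287139 -0.12444945  0.09502828] [0.43669903 0.06410527 0.31640069]
```

View pics/s9.png

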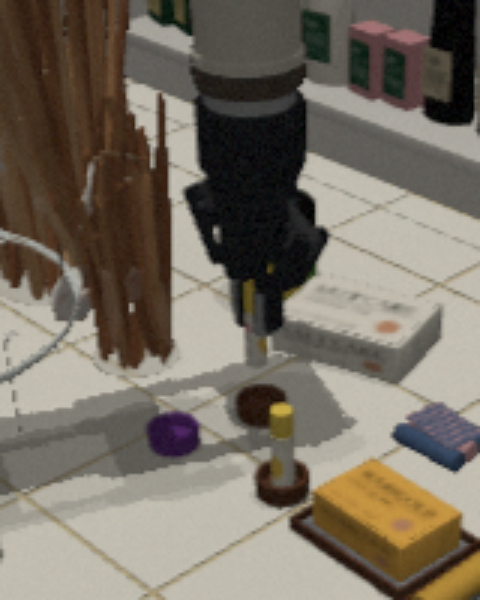

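The held balm is at (255,340) in the crop over the far cup at (260,403), well clear of the sticks and of the balm already placed. I'm lowering it into the cup.

```bash
python3 -m handwheel '[{"delta_rot":[0,0,0],"dp":[0.2,0.1,0.8],"hand":0.05},{"delta_rot":[0,0,0],"dp":[0,0,1.2],"hand":0.05},{"delta_rot":[0,0,0],"dp":[0,0,1.2],"hand":0.05},{"delta_rot":[0,0,0],"dp":[0,0,0.8],"hand":0.05},{"delta_rot":[0,0,0],"dp":[0,0,0],"hand":0.05},{"delta_rot":[0,0,0],"dp":[0,0,0],"hand":0.05}]' 20; python3 - <<'E'
from h import *
p,d=eyes.camera('scene'); cv2.imwrite('pics/s10.png',cv2.resize(p[110:190,270:350,::-1],None,fx=5,fy=5)); s=env.sense(); print(s['tool_pos'],s['contact_force'])
E
```

```text
time: 20.88
tool_pos: [0.5951, -0.1252, 0.0541]
orientation: [[1.0, 0.002, -0.002], [0.002, -1.0, 0.001], [-0.002, -0.001, -1.0]]
contact_force: [0.5, 0.9, 0.2]
finger_gap: 0.0162
grip_force: 19.9
[ 0.59568069 -0.12542562  0.05492263] [0.41471984 0.01642577 0.03662967]
```

View pics/s10.png

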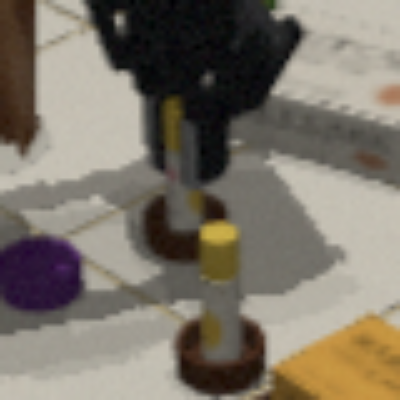

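The second balm is inside the far cup, centred at (185,215) in the crop. I'll lower it 3 mm, release and lift away.

```bash
python3 -m handwheel '[{"delta_rot":[0,0,0],"dp":[0,0,0.3],"hand":0.05},{"delta_rot":[0,0,0],"dp":[0,0,0],"hand":0.05},{"delta_rot":[0,0,0],"dp":[0,0,0],"hand":0.25},{"delta_rot":[0,0,0],"dp":[0,0,0],"hand":0.45},{"delta_rot":[0,0,0],"dp":[0,0,0],"hand":0.45},{"delta_rot":[0,0,0],"dp":[0,0,0],"hand":0.45},{"delta_rot":[0,0,0],"dp":[0,0,-1.5],"hand":0.45},{"delta_rot":[0,0,0],"dp":[0,0,-2.5],"hand":0.45},{"delta_rot":[0,0,0],"dp":[0,0,-3],"hand":0.45},{"delta_rot":[0,0,0],"dp":[0,0,-3],"hand":0.45},{"delta_rot":[0,0,0],"dp":[-3,0,-1],"hand":0.45},{"delta_rot":[0,0,0],"dp":[-3,0,-1],"hand":0.45},{"delta_rot":[0,0,0],"dp":[-3,0,-1],"hand":0.45},{"delta_rot":[0,0,0],"dp":[-3,0,0],"hand":0.45},{"delta_rot":[0,0,0],"dp":[-3,0,0],"hand":0.45},{"delta_rot":[0,0,0],"dp":[0,0,0],"hand":0.45},{"delta_rot":[0,0,0],"dp":[0,0,0],"hand":0.45},{"delta_rot":[0,0,0],"dp":[0,0,0],"hand":0.45}]' 20; python3 - <<'E'
from h import *
p,d=eyes.camera('scene'); cv2.imwrite('pics/s11.png',cv2.resize(p[110:290,230:440,::-1],None,fx=3.3,fy=3.3))
T={'soap':('yel',(322,170,374,212)),'candle':('yel',(350,190,402,240)),'balm cup1':('yel',(300,130,320,154)),'balm cup2':('yel',(306,148,322,168))}
for k,(c,b) in T.items():
    P=cloud('scene',d,mask(p,b,c)); z=np.percentile(P[:,2],95); Q=P[P[:,2]>z-.006]; r=cv2.minAreaRect(Q[:,:2].astype(np.float32)); print(k,z.round(4),np.round(r[0],4),np.round(r[1],4),round(yawof(r),1))
E
```

```text
time: 22.43
tool_pos: [0.4465, -0.126, 0.1829]
orientation: [[1.0, 0.001, 0.002], [0.001, -1.0, -0.001], [0.002, 0.001, -1.0]]
contact_force: [-0.4, -0.1, 0.1]
finger_gap: 0.0382
grip_force: 0.0
soap 0.0345 [ 0.5477 -0.3019] [0.0887 0.0598] 87.2
candle 0.0261 [ 0.5594 -0.3815] [0.1244 0.019 ] 0.2
balm cup1 0.0725 [ 0.592  -0.1276] [0.0147 0.0123] 74.2
balm cup2 0.0721 [ 0.5348 -0.2116] [0.0146 0.0126] 45.5
```

View pics/s11.png

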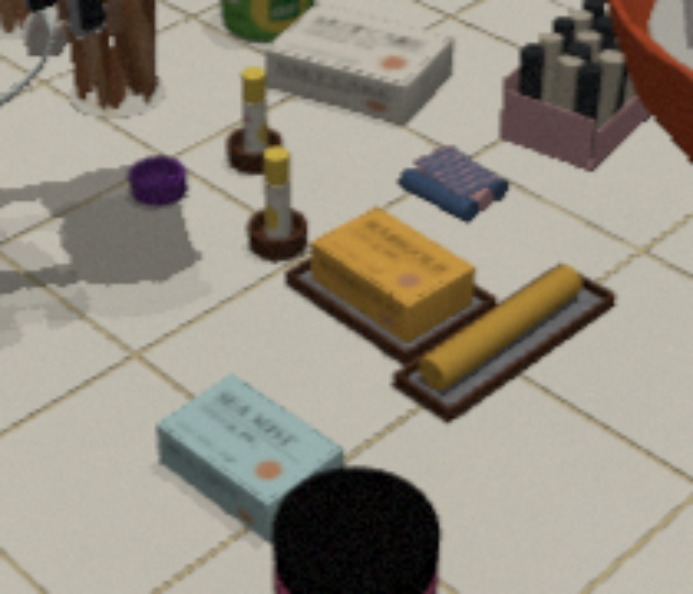

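The final view shows the soap in its tray at (390,270) and the candle in the long tray at (505,325). A balm stands in each cup, at (253,120) and (277,205). Measured offsets are at most about 6 mm, and the top heights match each item resting on its floor.

```bash
python3 -c "
from plant import job_done
print(job_done())"
```

```text
the job is handed in; nothing more can be done
None
```

The yellow gift set is made up and handed in after about 22 s of robot time: the soap and candle lie flat in their trays and a balm stands upright in each cup, all within about 6 mm of centre in the last camera check. The robot never touched the blue soap or the pink jar, but `job_done()` returned no verdict.

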